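# Shut and latch the deck panel before welding

### The job

Get the deck socket panel closed before the sparks fly, using only fingertip pushes: with the sliding cover still left open, push the round steel stanchion foot off the end of the panel so that it stands upright on the bare deck clear of the panel's frame; then push the cover fully shut; then push the swing catch fully across behind the cover's upright lip. Do not pick up the stanchion foot, and leave the can, the tube offcut and the hammer where they are.

Things in the scene. Friction and masses are not known exactly. Their poses are not given: they have to be found in the camera images.
- panel: Fixed aluminium frame, 6 mm thick, flat on the deck; origin on the deck, z up, +y = the cover's closing direction. It spans x -120..120, y -250..125 mm in its own frame. A shallow recess (floor at deck level, two brass sockets 5 mm high) spans x -75..75, y -70..35. Two guide rails, 10 mm wide, tops 22 mm above the deck, run at x = -88 and 88 from y -250 to 75; the cover slides between them.
- sill_edge (a point): Middle of the panel's end edge (panel x 0, y 125 mm), on its top, 6 mm above the deck. The bare sill, panel y 35..125 mm, where the stanchion foot stands at the start in the cover's way, ends here with a plain 6 mm step down to the deck.
- cover (a joint): Opening of the sliding grey cover in m: 0 = fully shut, at its stop, 0.135 = full open; starts 0.10 to 0.13. A 10 mm plate, top 18 mm above the deck, 160 mm (panel x) by 155 mm (panel y). At opening q its front edge is at panel y 75 mm - q (shut: level with the rails' ends), its rear edge at -80 mm - q. About 3 N of friction and a little damping; stays where it is left.
- cover_lip (a point): Middle of the rear (panel -y) face of the cover's upright lip, at the lip's top edge, 45 mm above the deck. The lip stands on the cover's rear edge, flush with it, 120 mm long along panel x and 8 mm thick. Pushing its rear face towards panel +y shuts the cover.
- catch (a joint): Angle a of the steel swing catch in rad about an upright pivot at panel x -105, y -90 mm. 0 = shut, at its stop, arm along panel +x just behind the shut cover's lip; at a the arm points along (cos a, -sin a) in panel x, y. Starts 0.9 to 1.25, most 1.4. Arm 70 mm long, 14 wide, 25 to 35 mm above the deck; stays where it is left (about 1 N of friction at the peg).
- catch_peg (a point): Top centre of the catch's upright steel finger peg, 14 mm in diameter, on the arm 60 mm from the pivot; its top is 60 mm above the deck.
- fitting: The stanchion foot, a loose round stainless fitting of about 0.35 kg: a disc 66 mm in diameter and 8 mm thick with a tube 42 mm in diameter standing on it, 55 mm high in all. Origin at the centre of its underside, z up along the tube. Starts upright on the panel's sill.
- can: Bystander: grey can standing upright on the deck, 56 mm in diameter, 130 mm high; origin at the centre of its underside. Leave it alone.
- offcut: Bystander: offcut of steel tube standing upright on the deck, 38 mm in diameter, 95 mm high; origin at the centre of its underside. Leave it alone.
- hammer: Bystander: hammer lying on the deck along its own x axis; origin under its middle. Leave it alone.

How it is judged:
On the way, in this order (a step that is already met when the one before it is completed fails the run):
1. the stanchion foot stands upright on the bare deck, clear of the panel, while the cover is still open (more than 70 mm) (height (world z) of fitting below 0.004 m and angle between fitting's own z axis and vertical below 0.1 rad and (y of fitting in the frame of panel above 0.157 m or x of fitting in the frame of panel above 0.152 m or x of fitting in the frame of panel below -0.152 m) and value of joint cover above 0.07 m), for 0.2 s.
2. the cover is pushed fully shut (within 6 mm), the catch not yet across (value of joint cover below 0.006 m and value of joint catch above 0.5 rad), for 0.2 s.
3. the catch is across behind the lip (within 0.15 rad) (value of joint catch below 0.15 rad), for 0.2 s.
At the end, for the whole second after the job is handed in: The stanchion foot stands upright (within 0.1 rad) and still on the deck, wholly clear of the panel's frame; the cover is shut within 6 mm; the catch is within 0.15 rad of shut (height (world z) of fitting below 0.004 m and angle between fitting's own z axis and vertical below 0.1 rad and (y of fitting in the frame of panel above 0.157 m or x of fitting in the frame of panel above 0.152 m or x of fitting in the frame of panel below -0.152 m) and value of joint cover below 0.006 m and value of joint catch below 0.15 rad and linear speed of fitting below 0.02 m/s); the robot touches nothing.
It fails at once if the stanchion foot is lifted (underside more than 20 mm above the deck) (height (world z) of fitting above 0.02 m).
It fails at once if the stanchion foot is knocked over (angle between fitting's own z axis and vertical above 0.7 rad).
It fails at once if the can is moved more than 20 mm (distance of can from where it was at the start of the episode above 0.02 m).
It fails at once if the offcut is moved more than 20 mm (distance of offcut from where it was at the start of the episode above 0.02 m).
It fails at once if the hammer is moved more than 20 mm (distance of hammer from where it was at the start of the episode above 0.02 m).
It also fails if it takes over 58 s, if anything falls off the work surface, if the arm or the gripper's body presses on something with over 40 N, if the wrist force passes 120 N, or if a joint passes its speed limit or range.

### The arm

A 6-joint arm with a two-finger parallel gripper is mounted at the origin on the work surface. World frame = base frame: x ahead of the robot, y to its left, z up, the work surface at z = 0. Lengths are in m, angles in rad, forces in N, time in s.
With the tool pointing down it reaches from about 0.375 to 0.9 m from the base axis. Payload 3.1 kg.
Tool frame: the origin (TCP) lies where the fingers leave the gripper's body, on its centre line; the fingertips stand 73 mm ahead of it and the grasp point (between the pads) lies 54 mm ahead of it; z points along the fingers, y is the line along which they close (so a half turn about z gives the same grasp; the last joint's range is limited). The gripper opens to 85 mm and grips with 20 to 120 N. Pads are 22 mm wide; open, the fingers measure 114 mm over their backs; the gripper's body (76 mm by 85 mm) begins 54 mm behind the grasp point. The pads swing forward as they close: fully open they stand 13 mm farther back than shut.
Start: joints at [-1.31, 0.527, 1.433, -0, 1.181, -0.178], TCP at [0.266, -0.566, 0.304] pointing down, gripper open.
Joint ranges: [-3.08, 3.08], [-0.75, 2.2], [0.22, 2.44], [-1.43, 4.57], [0, 2.65], [-2.85, 2.85]. Speed limits (rad/s): [2.79, 2.79, 3.14, 3.14, 3.14, 3.14].

### API

Orientations are given as a unit quaternion [x, y, z, w].
In Python, from station import manip gives the robot as it stands.
- The arm moves only by the shell command python3 -m crank 'ROWS' [FORCE]. ROWS is JSON, a list of rows, each an object with "dp": the shift along the tool's x, y, z normalised to -1 to 1, where 1 is 50 cm, a list of three; "delta_rot": the turn, a rotation vector about the tool's x, y, z normalised to -1 to 1, where 1 is 2 pi rad, a list of three; "fingers": the opening, from -1 (shut) to 1 (fully open). A call has 1 to 12 rows; each row shifts and turns the commanded pose from where the row before left it, along the tool's axes as they then stand; what a row does not reach is not made up. A row lasts 1/12 s, in which the tool goes at most 41.7 mm and 7.16 degrees, less where a joint would pass 70% of its speed; a pose out of reach is approached as far as the arm can. A call with a number of a shift or a turn outside -1 to 1 is refused whole. A call with a gripper value outside its range is refused whole. The fingers move at their own pace and stop on an object; FORCE is the grip in N (left out, the last holds). Time passes only in rows, so rows that do not move let the fingers close. It gives the time, the measured TCP pose, the force, the opening and the grip force at its end, in the units of the state.
- manip.sense(): the state, without advancing time (a new reading comes with each control period).
- manip.snapshot(name): name is "side" or "top"; returns (picture, depth): 480x640x3 uint8, red, green, blue; 480x640 float32, m along the optical axis (not along the pixel's ray), 0 where there is no reading.
- manip.camera_model(name): a dict with "fx", "fy", "cx", "cy" (pixels), "k1" (the pictures are not rectified: a ray, as slopes to the right and down, at radius r is drawn at 1 + k1 r^2 times it, then the intrinsics apply), "origin" and "attitude" of the camera in the world. Camera axes: x right, y up, looking along -z (the intrinsics and any distortion apply to the point x, -y, -z); pixel columns grow to the right and rows downward; lengths in m; the calibration is good to about 2 mm. A picture is of the moment at which its call begins. camera_model takes no time and is no camera call.
- manip.sign_off(): hands the job in; it is judged then, once.
The state is a dict: "t": time; "q": joint angles; "qd": joint speeds; "tau": joint torques, N m; "tcp_pos": TCP position; "tool_rot": TCP orientation; "force": force on the tool from outside, world axes, zero at the start; "ft_torque": the same for the moment, N m; "finger_gap": opening from 0.0 (shut) to 1.0 (fully open); "gripper_force": force on a finger pad.
Only numpy, scipy, OpenCV 4.12 (cv2) and the standard library are available. Lean on these libraries where they do the work, as an engineer would, in place of code of your own. Each camera call takes 0.05 s, during which the arm holds its last target. There are 200 camera calls.

## Working session

There is one attempt and no reset: what is moved stays moved. The work goes in short steps, Python scripts to look and compute and a shell command to move; the robot and the scene stay as the last step left them, time stands still between calls to the robot, and variables do not carry over. Pictures are saved under pics/ and viewed, at most 12 in all, crops included, and the job is handed in when it is done.

```bash
ls; mkdir -p pics; python3 - <<'E'
from station import manip
import cv2,numpy as np
s=manip.sense();print(s['t'],s['tcp_pos'],s['tool_rot'],s['finger_gap'])
for n in('top','side'):
    p,d=manip.snapshot(n);cv2.imwrite(f'pics/{n}0.png',p[:,:,::-1]);np.save(f'pics/{n}0.npy',d);print(manip.camera_model(n),(d>0).mean())
E
```

```text
pics
0.0 [ 0.26539432 -0.56522417  0.30292008] [ 9.76028398e-01  2.17640344e-01 -6.00171952e-05 -1.11456490e-03] 0.9990106762673092
{'fx': 619.2641626333523, 'fy': 619.2641626333523, 'cx': 311.03919593267494, 'cy': 234.86378953765995, 'k1': -0.001897211562361678, 'origin': array([ 0.45279844, -0.00985517,  1.45900079]), 'attitude': array([ 0.01475035, -0.01578303, -0.69751245,  0.71624696])} 0.9959407552083334
{'fx': 479.7288621415799, 'fy': 479.7288621415799, 'cx': 315.7554854577143, 'cy': 240.82807745075166, 'k1': -0.10626249298941287, 'origin': array([-1.81420636e-04,  6.20517529e-01,  1.00194938e+00]), 'attitude': array([-0.12582425,  0.34313777,  0.8758283 , -0.31519758])} 0.995908203125
```

View pics/top0.png

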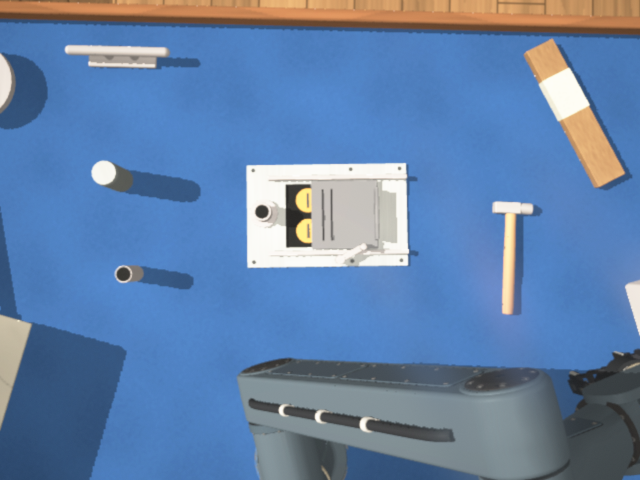

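View pics/side0.png

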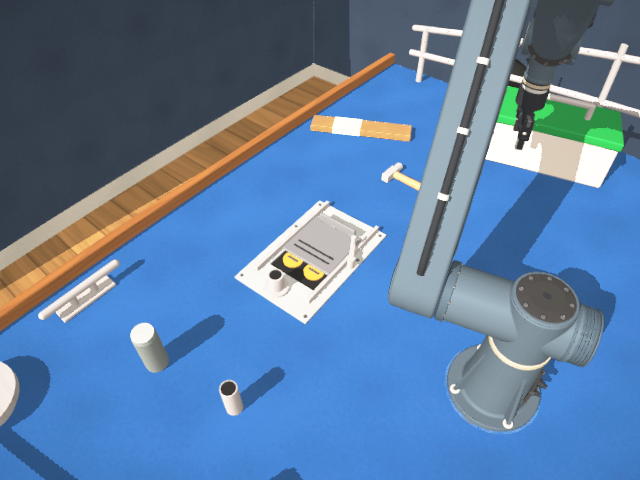

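The top view shows the panel at about (247..408, 163..268), with its closing direction pointing left (world +y). The foot is at (264,212), the catch peg near (374,245), and the can and offcut are far to the left. The side view agrees.

```bash
cat > h.py <<'E'
import numpy as np,cv2
from station import manip
from scipy.spatial.transform import Rotation as R
def ray(n,uv,z):
    c=manip.camera_model(n);K=np.array([[c['fx'],0,c['cx']],[0,c['fy'],c['cy']],[0,0,1]])
    p=cv2.undistortPoints(np.float64(uv).reshape(-1,1,2),K,np.array([c['k1'],0,0,0.]))[:,0]
    d=R.from_quat(c['attitude']).apply(np.c_[p[:,0],-p[:,1],-np.ones(len(p))])
    o=c['origin'];return o+d*((z-o[2])/d[:,2])[:,None]
def pts(n,dep):   # world map from depth
    v,u=np.mgrid[:480,:640];c=manip.camera_model(n);K=np.array([[c['fx'],0,c['cx']],[0,c['fy'],c['cy']],[0,0,1]])
    p=cv2.undistortPoints(np.c_[u.ravel(),v.ravel()].astype(float).reshape(-1,1,2),K,np.array([c['k1'],0,0,0.]))[:,0]
    return (c['origin']+R.from_quat(c['attitude']).apply(np.c_[p[:,0],-p[:,1],-np.ones(len(p))]*dep.ravel()[:,None])).reshape(480,640,3)
E
python3 - <<'E'
from h import *
p=cv2.imread('pics/top0.png');hsv=cv2.cvtColor(p,cv2.COLOR_BGR2HSV)
m=((hsv[...,1]<60)&(hsv[...,2]>120)).astype(np.uint8);m[:,:200]=0;m[:140]=0;m[:,430:]=0;m[300:]=0
c=max(cv2.findContours(m,0,1)[0],key=cv2.contourArea)
W=ray('top',c[:,0],.006);r=cv2.minAreaRect((W[:,:2]*1000).astype(np.float32));print(r,cv2.boxPoints(r))
d=np.load('pics/top0.npy');P=pts('top',d)
yel=(hsv[...,0]>15)&(hsv[...,0]<35)&(hsv[...,1]>120);yel[:,:280]=0;yel[:,330:]=0
z=P[...,2];print('deck z',np.median(z[290:310,200:400]))
for nm,sl in(('foot',np.s_[190:235,245:285]),('peg',np.s_[235:270,340:390]),('lip',np.s_[175:240,365:395])):
    q=P[sl].reshape(-1,3);
    for lo in(.03,.038,.045):
        k=q[q[:,2]>lo];print(nm,lo,len(k),k.min(0).round(3),k.max(0).round(3),np.median(k,0).round(3))
i=cv2.resize(p[150:280,235:420],None,fx=4,fy=4,interpolation=cv2.INTER_CUBIC);cv2.imwrite('pics/crop.png',i)
E
```

```text
((563.6669921875, -47.64056396484375), (242.2464599609375, 379.8316955566406), 2.2985897064208984) [[ 435.02423  137.26457]
 [ 450.25824 -242.26152]
 [ 692.30975 -232.5457 ]
 [ 677.07574  146.9804 ]]
deck z 0.0014312561436620186
foot 0.03 290 [ 0.453 -0.01   0.03 ] [0.585 0.122 1.459] [0.563 0.099 0.062]
foot 0.038 286 [ 0.453 -0.01   0.038] [0.585 0.122 1.459] [0.563 0.099 0.062]
foot 0.045 281 [ 0.453 -0.01   0.047] [0.585 0.122 1.459] [0.564 0.1   0.062]
peg 0.03 218 [ 0.451 -0.167  0.03 ] [ 0.518 -0.01   1.459] [ 0.48  -0.111  0.038]
peg 0.038 105 [ 0.453 -0.167  0.038] [ 0.518 -0.01   1.459] [ 0.487 -0.12   0.043]
peg 0.045 44 [ 0.453 -0.166  0.046] [ 0.517 -0.01   1.459] [ 0.491 -0.13   0.062]
lip 0.03 223 [ 0.453 -0.198  0.03 ] [ 0.659 -0.01   1.459] [ 0.566 -0.16   0.046]
lip 0.038 201 [ 0.453 -0.167  0.038] [ 0.628 -0.01   1.459] [ 0.566 -0.16   0.046]
lip 0.045 136 [ 0.453 -0.166  0.045] [ 0.628 -0.01   1.459] [ 0.564 -0.161  0.048]
```

View pics/crop.png

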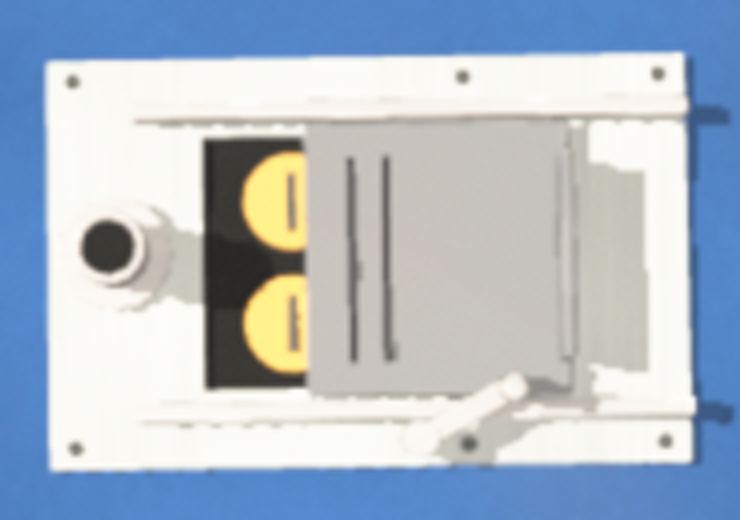

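The crop shows the foot's tube rim at about pixel (264.5,211.5) full-frame, the cover open, and the peg tip near (363,246).

```bash
python3 - <<'E'
from h import *
a=np.radians(2.3);ex=np.array([np.cos(a),np.sin(a)]);ey=np.array([-np.sin(a),np.cos(a)])
O=np.array([.5637,-.0476])+.0625*ey
def pan(w): return np.array([(w[:2]-O)@ex,(w[:2]-O)@ey])*1000
print('O',O)
for n,uv,z in(('foot',(261.8,211.5),.061),('peg',(363.5,246),.06),('lip rear',(378,213),.045),('coverfront',(312,215),.018),('offcut',(125,273),.095),('can',(105,173),.13)):
    w=ray('top',[uv],z)[0];print(n,w.round(4),pan(w).round(1))
E
python3 -m crank '[{"dp":[0,0,0],"delta_rot":[0,0,-0.0187],"fingers":-0.41},{"dp":[0,0,0],"delta_rot":[0,0,-0.0187],"fingers":-0.41},{"dp":[0,0,0],"delta_rot":[0,0,-0.0187],"fingers":-0.41},{"dp":[0,0,0],"delta_rot":[0,0,-0.0187],"fingers":-0.41},{"dp":[0,0,0],"delta_rot":[0,0,-0.0187],"fingers":-0.41},{"dp":[0,0,0],"delta_rot":[0,0,-0.0187],"fingers":-0.41},{"dp":[0,0,0],"delta_rot":[0,0,-0.0187],"fingers":-0.41},{"dp":[0,0,0],"delta_rot":[0,0,-0.0187],"fingers":-0.41},{"dp":[0,0,0],"delta_rot":[0,0,-0.0187],"fingers":-0.41},{"dp":[0,0,0],"delta_rot":[0,0,-0.0187],"fingers":-0.41}]'
```

```text
O [0.56119176 0.01484965]
foot [0.5632 0.1017 0.061 ] [ 5.5 86.7]
peg [ 0.4912 -0.1303  0.06  ] [ -75.7 -142.2]
lip rear [ 0.5681 -0.163   0.045 ] [  -0.3 -178. ]
coverfront [ 0.5615 -0.0121  0.018 ] [ -0.8 -27. ]
offcut [0.417  0.3955 0.095 ] [-128.8  386.1]
can [0.6319 0.4367 0.13  ] [ 87.6 418.6]
t: 0.93
tcp_pos: [0.2655, -0.5654, 0.3033]
tool_rot: [0.69, 0.724, 0.0, -0.001]
force: [0.5, 0.3, 0.1]
finger_gap: 0.299
gripper_force: 0.0
```

```bash
python3 -m crank '[{"dp":[0.05,0.027,0],"delta_rot":[0,0,0],"fingers":-0.41},{"dp":[0.05,0.027,0],"delta_rot":[0,0,0],"fingers":-0.41},{"dp":[0.05,0.027,0],"delta_rot":[0,0,0],"fingers":-0.41},{"dp":[0.05,0.027,0],"delta_rot":[0,0,0],"fingers":-0.41},{"dp":[0.05,0.027,0],"delta_rot":[0,0,0],"fingers":-0.41},{"dp":[0.05,0.027,0],"delta_rot":[0,0,0],"fingers":-0.41},{"dp":[0.05,0.027,0],"delta_rot":[0,0,0],"fingers":-0.41},{"dp":[0.05,0.027,0],"delta_rot":[0,0,0],"fingers":-0.41},{"dp":[0.05,0.027,0],"delta_rot":[0,0,0],"fingers":-0.41},{"dp":[0.05,0.027,0],"delta_rot":[0,0,0],"fingers":-0.41},{"dp":[0.05,0.027,0],"delta_rot":[0,0,0],"fingers":-0.41},{"dp":[0.05,0.027,0],"delta_rot":[0,0,0],"fingers":-0.41}]'
python3 -m crank '[{"dp":[0.05,0.027,0],"delta_rot":[0,0,0],"fingers":-0.41},{"dp":[0.05,0.027,0],"delta_rot":[0,0,0],"fingers":-0.41},{"dp":[0.05,0.027,0],"delta_rot":[0,0,0],"fingers":-0.41},{"dp":[0.05,0.027,0],"delta_rot":[0,0,0],"fingers":-0.41},{"dp":[0.05,0.027,0],"delta_rot":[0,0,0],"fingers":-0.41},{"dp":[0.05,0.027,0],"delta_rot":[0,0,0],"fingers":-0.41},{"dp":[0.05,0.027,0],"delta_rot":[0,0,0],"fingers":-0.41},{"dp":[0.05,0.027,0],"delta_rot":[0,0,0],"fingers":-0.41},{"dp":[0.05,0.027,0],"delta_rot":[0,0,0],"fingers":-0.41},{"dp":[0.05,0.027,0],"delta_rot":[0,0,0],"fingers":-0.41},{"dp":[0.05,0.027,0],"delta_rot":[0,0,0],"fingers":-0.41},{"dp":[0,0,0],"delta_rot":[0,0,0],"fingers":-0.41}]'
cat >> h.py <<'E'
a=np.radians(2.3);ex=np.array([np.cos(a),np.sin(a)]);ey=np.array([-np.sin(a),np.cos(a)])
O=np.array([.5612,.01485])
def pan(w): return np.array([(w[:2]-O)@ex,(w[:2]-O)@ey])*1000
E
python3 -c "
from h import *
s=manip.sense();print('panel',pan(s['tcp_pos']),s['tcp_pos'],np.degrees(2*np.arctan2(s['tool_rot'][1],s['tool_rot'][0])))"
```

```text
t: 1.93
tcp_pos: [0.4147, -0.2576, 0.3037]
tool_rot: [0.692, 0.722, 0.0, -0.0]
force: [-0.1, -1.2, -0.3]
finger_gap: 0.291
gripper_force: 0.0
t: 2.93
tcp_pos: [0.5526, 0.026, 0.3037]
tool_rot: [0.69, 0.724, 0.001, -0.0]
force: [0.9, 0.2, -0.2]
finger_gap: 0.295
gripper_force: 0.0
panel [-8.18074009 11.44242531] [0.55256665 0.0259549  0.30370293] 92.69733006917825
```

```bash
python3 -m crank '[{"dp":[0.037,0.027,0],"delta_rot":[0,0,0.001],"fingers":-0.41},{"dp":[0,0,0.035],"delta_rot":[0,0,0],"fingers":-0.41},{"dp":[0,0,0.035],"delta_rot":[0,0,0],"fingers":-0.41},{"dp":[0,0,0.035],"delta_rot":[0,0,0],"fingers":-0.41},{"dp":[0,0,0.035],"delta_rot":[0,0,0],"fingers":-0.41},{"dp":[0,0,0.035],"delta_rot":[0,0,0],"fingers":-0.41},{"dp":[0,0,0.035],"delta_rot":[0,0,0],"fingers":-0.41},{"dp":[0,0,0.035],"delta_rot":[0,0,0],"fingers":-0.41},{"dp":[0,0,0.035],"delta_rot":[0,0,0],"fingers":-0.41},{"dp":[0,0,0.035],"delta_rot":[0,0,0],"fingers":-0.41},{"dp":[0,0,0.035],"delta_rot":[0,0,0],"fingers":-0.41},{"dp":[0,0,0],"delta_rot":[0,0,0],"fingers":-0.41}]'
python3 -c "
from h import *
s=manip.sense();print('panel',pan(s['tcp_pos']),s['tcp_pos'],np.degrees(2*np.arctan2(s['tool_rot'][1],s['tool_rot'][0])))
p,d=manip.snapshot('side');cv2.imwrite('pics/s1.png',cv2.resize(p[170:340,200:430,::-1],None,fx=3,fy=3))
P=pts('side',d);q=pan
# lowest tool points
"
```

```text
t: 3.93
tcp_pos: [0.5615, 0.0407, 0.1257]
tool_rot: [0.694, 0.72, -0.002, -0.003]
force: [-0.6, -0.2, 0.5]
finger_gap: 0.298
gripper_force: 0.0
panel [ 1.31843209 25.81927279] [0.5614812  0.04070138 0.12571575] 92.07531332224195
```

View pics/s1.png

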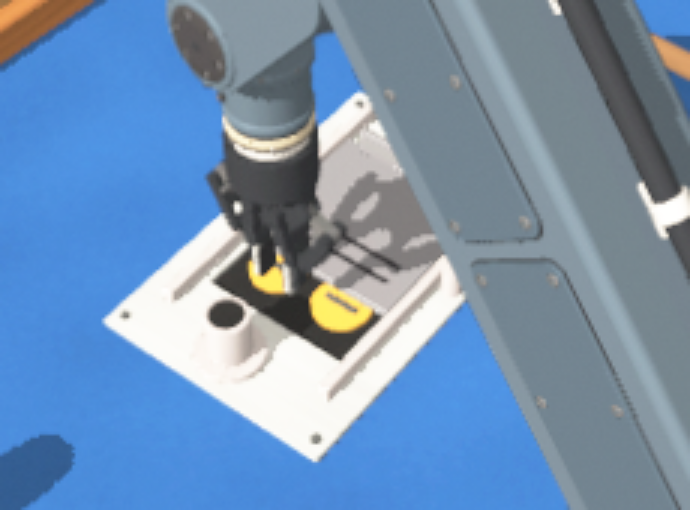

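The side crop shows the gripper behind the foot, with the near fingertip at crop (291,292), which is full-frame (297,267), and the foot undisturbed.

```bash
python3 -c "
from h import *
for z in(.03,.04,.05,.06): print(z,ray('side',[(297,267.5)],z)[0], pan(ray('side',[(297,267.5)],z)[0]))"
```

```text
0.03 [0.55597912 0.03359937 0.03      ] [-4.46422949 18.94379333]
0.04 [0.550257   0.03963794 0.04      ] [-9.93939544 25.20713442]
0.05 [0.54453489 0.04567651 0.05      ] [-15.41456139  31.4704755 ]
0.06 [0.53881278 0.05171508 0.06      ] [-20.88972734  37.73381659]
```

```bash
python3 -m crank '[{"dp":[0,0.008,0.03],"delta_rot":[0,0,0],"fingers":-0.41},{"dp":[0,0,0.028],"delta_rot":[0,0,0],"fingers":-0.41},{"dp":[0.016,0,0],"delta_rot":[0,0,0],"fingers":-0.41},{"dp":[0.016,0,0],"delta_rot":[0,0,0],"fingers":-0.41},{"dp":[0.016,0,0],"delta_rot":[0,0,0],"fingers":-0.41},{"dp":[0.01,0,0],"delta_rot":[0,0,0],"fingers":-0.41},{"dp":[0.01,0,0],"delta_rot":[0,0,0],"fingers":-0.41},{"dp":[0.01,0,0],"delta_rot":[0,0,0],"fingers":-0.41},{"dp":[0.01,0,0],"delta_rot":[0,0,0],"fingers":-0.41},{"dp":[0.01,0,0],"delta_rot":[0,0,0],"fingers":-0.41},{"dp":[0.01,0,0],"delta_rot":[0,0,0],"fingers":-0.41}]'
python3 -c "
from h import *
s=manip.sense();print('panel',pan(s['tcp_pos']),s['tcp_pos'])
p,d=manip.snapshot('side');cv2.imwrite('pics/s2.png',cv2.resize(p[170:340,200:430,::-1],None,fx=3,fy=3))
"
```

```text
t: 4.9
tcp_pos: [0.5663, 0.0953, 0.1004]
tool_rot: [0.694, 0.72, 0.0, 0.001]
force: [0.8, -3.3, 2.4]
finger_gap: 0.297
gripper_force: 2.0
panel [ 8.31727348 80.20290998] [0.56629189 0.09532209 0.10040126]
```

View pics/s2.png

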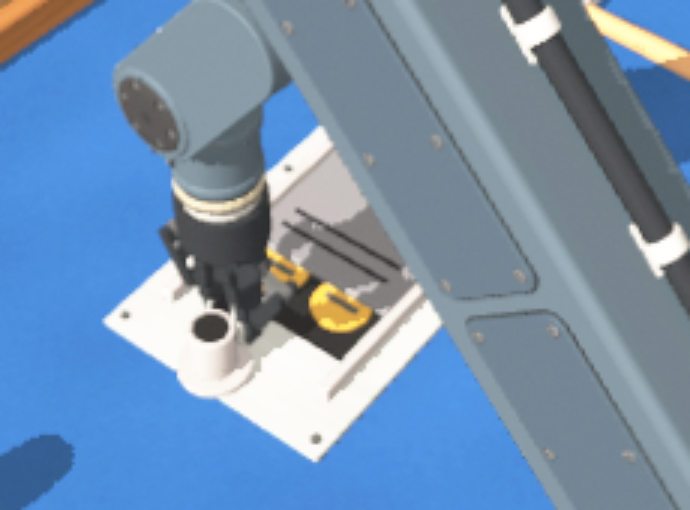

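The foot is upright and nested between the fingertips, near the panel's end edge at crop (215,350). I'll keep pushing.

```bash
python3 -m crank '[{"dp":[0.01,0,0],"delta_rot":[0,0,0],"fingers":-0.41},{"dp":[0.01,0,0],"delta_rot":[0,0,0],"fingers":-0.41},{"dp":[0.01,0,0],"delta_rot":[0,0,0],"fingers":-0.41},{"dp":[0.01,0,0],"delta_rot":[0,0,0],"fingers":-0.41},{"dp":[0.01,0,0],"delta_rot":[0,0,0],"fingers":-0.41},{"dp":[0.01,0,0],"delta_rot":[0,0,0],"fingers":-0.41},{"dp":[0.01,0,0],"delta_rot":[0,0,0],"fingers":-0.41},{"dp":[0.01,0,0],"delta_rot":[0,0,0],"fingers":-0.41},{"dp":[0.01,0,0],"delta_rot":[0,0,0],"fingers":-0.41},{"dp":[0.01,0,0],"delta_rot":[0,0,0],"fingers":-0.41},{"dp":[0.01,0,0],"delta_rot":[0,0,0],"fingers":-0.41},{"dp":[0.01,0,0],"delta_rot":[0,0,0],"fingers":-0.41}]'
python3 -c "
from h import *
s=manip.sense();print('panel',pan(s['tcp_pos']),s['tcp_pos'])
p,d=manip.snapshot('side');cv2.imwrite('pics/s3.png',cv2.resize(p[170:340,200:430,::-1],None,fx=3,fy=3))
"
```

```text
t: 5.95
tcp_pos: [0.5635, 0.1557, 0.0999]
tool_rot: [0.694, 0.72, -0.0, -0.0]
force: [-0.1, -2.5, -0.5]
finger_gap: 0.301
gripper_force: 1.2
panel [  7.9404348  140.63495542] [0.56349011 0.15569032 0.09986196]
```

View pics/s3.png

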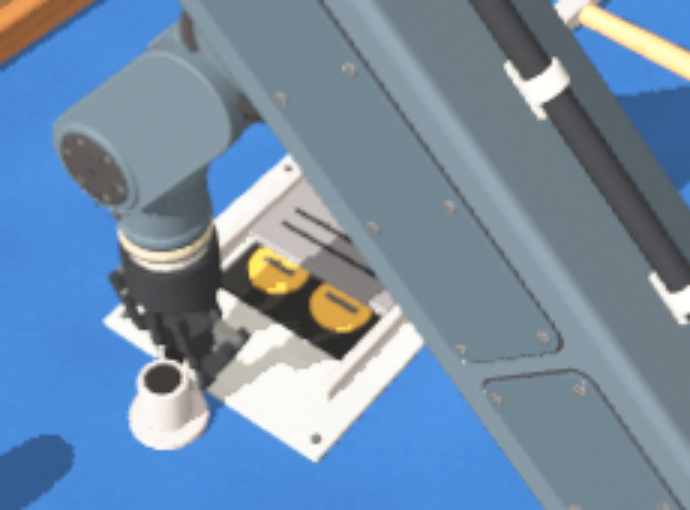

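The foot is on the deck at crop (168,410), just past the edge and still touching the fingers. I'll push about 25 mm more, back off and rise.

```bash
python3 -m crank '[{"dp":[0.01,0,0],"delta_rot":[0,0,0],"fingers":-0.41},{"dp":[0.01,0,0],"delta_rot":[0,0,0],"fingers":-0.41},{"dp":[0.01,0,0],"delta_rot":[0,0,0],"fingers":-0.41},{"dp":[0.01,0,0],"delta_rot":[0,0,0],"fingers":-0.41},{"dp":[0.008,0,0],"delta_rot":[0,0,0],"fingers":-0.41},{"dp":[0,0,0],"delta_rot":[0,0,0],"fingers":-0.41},{"dp":[-0.03,0,0],"delta_rot":[0,0,0],"fingers":-0.41},{"dp":[-0.05,0,0],"delta_rot":[0,0,0],"fingers":-0.41},{"dp":[-0.05,0,-0.06],"delta_rot":[0,0,0],"fingers":-0.41},{"dp":[-0.05,0,-0.06],"delta_rot":[0,0,0],"fingers":-0.41},{"dp":[-0.05,0,-0.06],"delta_rot":[0,0,0],"fingers":-0.41},{"dp":[0,0,0],"delta_rot":[0,0,0],"fingers":-0.41}]'
python3 -c "
from h import *
s=manip.sense();print('panel',pan(s['tcp_pos']),s['tcp_pos'],np.degrees(2*np.arctan2(s['tool_rot'][1],s['tool_rot'][0])))
p,d=manip.snapshot('side');cv2.imwrite('pics/s4.png',cv2.resize(p[170:340,200:430,::-1],None,fx=3,fy=3))
P=pts('side',d)
W=P.reshape(-1,3);pp=np.c_[(W[:,:2]-O)@ex,(W[:,:2]-O)@ey,W[:,2]]
k=(abs(pp[:,0])<.07)&(pp[:,1]>.13)&(pp[:,1]<.25)&(pp[:,2]>.045)&(pp[:,2]<.08)
print(k.sum(),pp[k].min(0),pp[k].max(0),np.median(pp[k],0))
"
```

```text
t: 7.0
tcp_pos: [0.5708, 0.0605, 0.1954]
tool_rot: [0.695, 0.719, 0.003, 0.005]
force: [1.3, 0.1, 0.2]
finger_gap: 0.294
gripper_force: 0.0
panel [11.39265428 45.1910297 ] [0.57076988 0.06046183 0.19537925] 91.8912844826547
217 [-0.01370016  0.17528862  0.04531601] [0.02859702 0.2146706  0.06107647] [0.00541588 0.19695272 0.05553564]
```

View pics/s4.png

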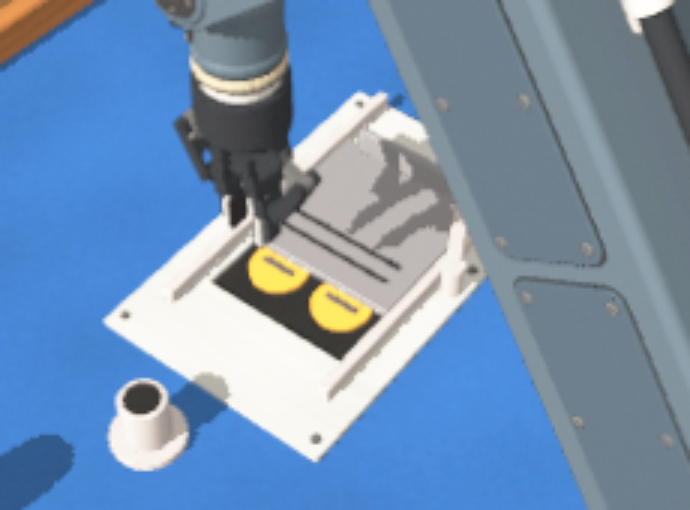

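The foot stands upright on the deck at panel (6,195) mm (crop (148,440)), clear of the frame, with the cover still open. Next I'll go behind the lip.

```bash
python3 -m crank '[{"dp":[-0.046,-0.01,0],"delta_rot":[0,0,-0.001],"fingers":-0.41},{"dp":[-0.046,-0.011,0],"delta_rot":[0,0,0],"fingers":-0.41},{"dp":[-0.046,0,0],"delta_rot":[0,0,0],"fingers":-0.41},{"dp":[-0.046,0,0],"delta_rot":[0,0,0],"fingers":-0.41},{"dp":[-0.046,0,0],"delta_rot":[0,0,0],"fingers":-0.41},{"dp":[-0.046,0,0],"delta_rot":[0,0,0],"fingers":-0.41},{"dp":[-0.046,0,0],"delta_rot":[0,0,0],"fingers":-0.41},{"dp":[-0.046,0,0],"delta_rot":[0,0,0],"fingers":-0.41},{"dp":[-0.046,0,0],"delta_rot":[0,0,0],"fingers":-0.41},{"dp":[-0.046,0,0],"delta_rot":[0,0,0],"fingers":-0.41},{"dp":[-0.046,0,0],"delta_rot":[0,0,0],"fingers":-0.41},{"dp":[0,0,0],"delta_rot":[0,0,0],"fingers":-0.41}]'
python3 -c "
from h import *
s=manip.sense();print('panel',pan(s['tcp_pos']),s['tcp_pos'],np.degrees(2*np.arctan2(s['tool_rot'][1],s['tool_rot'][0])))
p,d=manip.snapshot('top');cv2.imwrite('pics/t5.png',cv2.resize(p[150:280,235:420,::-1],None,fx=3,fy=3))"
```

```text
t: 8.05
tcp_pos: [0.5678, -0.192, 0.1888]
tool_rot: [0.693, 0.721, -0.0, 0.001]
force: [0.8, -1.0, 1.2]
finger_gap: 0.299
gripper_force: 0.0
panel [  -1.66199988 -206.98071996] [ 0.56784585 -0.19203067  0.1888005 ] 92.30170259974496
```

View pics/t5.png

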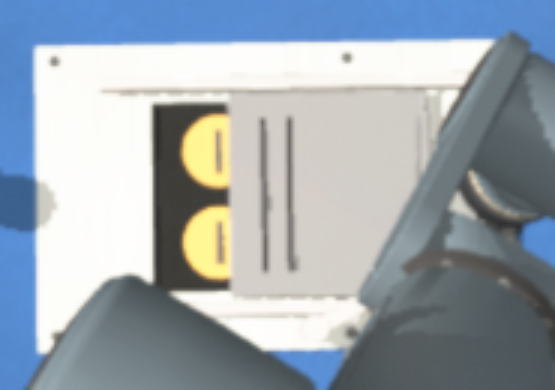

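The top view shows the arm hovering behind the lip (lip at crop x≈425) with the cover untouched. I'll descend and push.

```bash
python3 -m crank '[{"dp":[0,0,0.034],"delta_rot":[0,0,0],"fingers":-0.41},{"dp":[0,0,0.034],"delta_rot":[0,0,0],"fingers":-0.41},{"dp":[0,0,0.034],"delta_rot":[0,0,0],"fingers":-0.41},{"dp":[0,0,0.034],"delta_rot":[0,0,0],"fingers":-0.41},{"dp":[0,0,0.034],"delta_rot":[0,0,0],"fingers":-0.41},{"dp":[0.012,0,0],"delta_rot":[0,0,0],"fingers":-0.41},{"dp":[0.012,0,0],"delta_rot":[0,0,0],"fingers":-0.41},{"dp":[0.012,0,0],"delta_rot":[0,0,0],"fingers":-0.41},{"dp":[0.012,0,0],"delta_rot":[0,0,0],"fingers":-0.41},{"dp":[0.012,0,0],"delta_rot":[0,0,0],"fingers":-0.41},{"dp":[0.012,0,0],"delta_rot":[0,0,0],"fingers":-0.41},{"dp":[0.012,0,0],"delta_rot":[0,0,0],"fingers":-0.41}]'
python3 -c "
from h import *
s=manip.sense();print('panel',pan(s['tcp_pos']),s['tcp_pos'],s['force'])"
```

```text
t: 9.1
tcp_pos: [0.5658, -0.1467, 0.1057]
tool_rot: [0.692, 0.722, 0.0, 0.001]
force: [-1.2, -3.5, -0.1]
finger_gap: 0.292
gripper_force: 1.8
panel [  -1.9125595  -161.62853346] [ 0.56577542 -0.14672508  0.10574293] [-1.19077253 -3.49983957 -0.0696502 ]
```

Contact made at about 3.5 N; about 70 mm to go.

```bash
python3 -m crank '[{"dp":[0.012,0,0],"delta_rot":[0,0,0],"fingers":-0.41},{"dp":[0.012,0,0],"delta_rot":[0,0,0],"fingers":-0.41},{"dp":[0.012,0,0],"delta_rot":[0,0,0],"fingers":-0.41},{"dp":[0.012,0,0],"delta_rot":[0,0,0],"fingers":-0.41},{"dp":[0.012,0,0],"delta_rot":[0,0,0],"fingers":-0.41},{"dp":[0.012,0,0],"delta_rot":[0,0,0],"fingers":-0.41},{"dp":[0.012,0,0],"delta_rot":[0,0,0],"fingers":-0.41},{"dp":[0.012,0,0],"delta_rot":[0,0,0],"fingers":-0.41},{"dp":[0.012,0,0],"delta_rot":[0,0,0],"fingers":-0.41},{"dp":[0.006,0,0],"delta_rot":[0,0,0],"fingers":-0.41},{"dp":[0,0,0],"delta_rot":[0,0,0],"fingers":-0.41}]'
python3 -c "
from h import *
s=manip.sense();print('panel',pan(s['tcp_pos']))"
python3 -m crank '[{"dp":[0.006,0,0],"delta_rot":[0,0,0],"fingers":-0.41},{"dp":[0.006,0,0],"delta_rot":[0,0,0],"fingers":-0.41},{"dp":[0,0,0],"delta_rot":[0,0,0],"fingers":-0.41}]'
python3 -c "
from h import *
s=manip.sense();print('panel',pan(s['tcp_pos']))"
```

```text
t: 10.02
tcp_pos: [0.5623, -0.0887, 0.1046]
tool_rot: [0.691, 0.722, -0.0, -0.001]
force: [-0.6, -0.9, 0.4]
finger_gap: 0.295
gripper_force: 0.2
panel [  -3.03832413 -103.53340346]
t: 10.27
tcp_pos: [0.562, -0.0834, 0.1045]
tool_rot: [0.692, 0.722, -0.0, -0.001]
force: [0.6, -0.2, 0.0]
finger_gap: 0.297
gripper_force: 0.4
panel [ -3.17764783 -98.18624371]
```

```bash
for i in 1 2; do python3 -m crank '[{"dp":[0.006,0,0],"delta_rot":[0,0,0],"fingers":-0.41},{"dp":[0.004,0,0],"delta_rot":[0,0,0],"fingers":-0.41}]' | grep -E "force|tcp"; done
python3 -c "
from h import *
s=manip.sense();print('panel',pan(s['tcp_pos']))"
```

```text
tcp_pos: [0.5618, -0.0789, 0.1046]
force: [-1.2, -2.6, -0.5]
gripper_force: 1.6
tcp_pos: [0.5616, -0.0737, 0.1046]
force: [-1.2, -2.8, -1.6]
gripper_force: 1.6
panel [ -3.14439734 -88.48062045]
```

Not at the stop yet; I'll go on in small steps.

```bash
for i in 1 2; do python3 -m crank '[{"dp":[0.004,0,0],"delta_rot":[0,0,0],"fingers":-0.41},{"dp":[0.003,0,0],"delta_rot":[0,0,0],"fingers":-0.41}]' | grep -E "force|tcp"; done
```

```text
tcp_pos: [0.5617, -0.0725, 0.1047]
force: [-4.4, -17.1, -1.6]
gripper_force: 8.5
tcp_pos: [0.5618, -0.072, 0.1048]
force: [-6.5, -28.3, -3.4]
gripper_force: 14.1
```

At the stop (28 N). Step back, raise, close the fingers and move behind the peg.

```bash
python3 -m crank '[{"dp":[-0.02,0,0],"delta_rot":[0,0,0],"fingers":-0.41},{"dp":[-0.04,0,0],"delta_rot":[0,0,0],"fingers":-0.41},{"dp":[0,0,-0.05],"delta_rot":[0,0,0],"fingers":-1},{"dp":[0,0,-0.05],"delta_rot":[0,0,0],"fingers":-1},{"dp":[-0.03,-0.034,0],"delta_rot":[0,0,0],"fingers":-1},{"dp":[-0.03,-0.034,0],"delta_rot":[0,0,0],"fingers":-1},{"dp":[-0.03,-0.034,0],"delta_rot":[0,0,0],"fingers":-1},{"dp":[-0.02,-0.032,0],"delta_rot":[0,0,0],"fingers":-1},{"dp":[0,0,0],"delta_rot":[0,0,0],"fingers":-1},{"dp":[0,0,0],"delta_rot":[0,0,0],"fingers":-1}]'
python3 -c "
from h import *
s=manip.sense();print('panel',pan(s['tcp_pos']),s['tcp_pos'])
p,d=manip.snapshot('side');q,e=manip.snapshot('top')
i=np.vstack([cv2.resize(p[180:310,230:430],(600,390)),cv2.resize(q[150:280,220:420],(320,208))[:,:].copy() if 0 else np.zeros((0,600,3),np.uint8)]);
j=np.zeros((390,790,3),np.uint8);j[:,:480]=cv2.resize(p[180:310,240:400],(480,390));j[:,490:]=cv2.resize(q[150:280,240:340],(300,390));cv2.imwrite('pics/s6.png',j[:,:,::-1])"
```

```text
t: 11.77
tcp_pos: [0.4981, -0.1546, 0.155]
tool_rot: [0.692, 0.721, 0.0, -0.001]
force: [-0.2, -0.6, 0.3]
finger_gap: 0.002
gripper_force: 0.0
panel [ -69.80194289 -166.75530923] [ 0.49814648 -0.15457225  0.15496568]
```

View pics/s6.png

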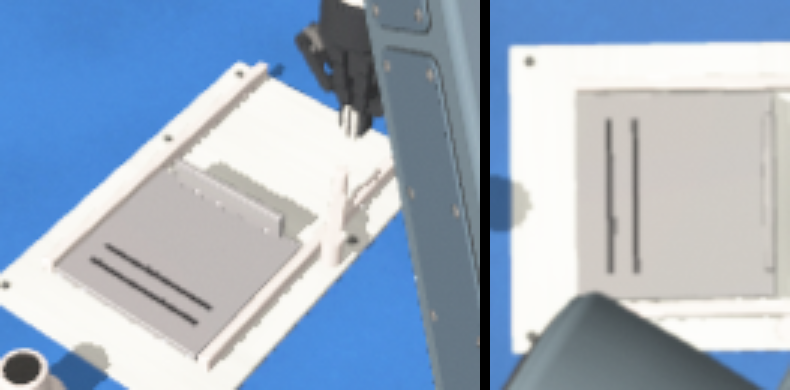

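The cover is shut, level with the rail ends. Checking that the tall post at crop (338,172) is the peg, unmoved.

```bash
python3 -c "
from h import *
for uv,z in(((352.7,237),.06),((351,264),.025),((365,237),.035)): print(pan(ray('side',[uv],z)[0]))
r,d=manip.snapshot('side');P=pts('side',d).reshape(-1,3);p=np.c_[(P[:,:2]-O)@ex,(P[:,:2]-O)@ey,P[:,2]]
k=(p[:,0]<-30)&(p[:,0]>-120)&(p[:,1]>-160)&(p[:,1]<-70)&(p[:,2]>.048)&(p[:,2]<.066);print(k.sum(),np.median(p[k],0),p[k].min(0),p[k].max(0))"
```

```text
[ -73.59977723 -136.34164729]
[-108.63141654  -80.41244246]
[ -88.51369207 -177.24509012]
  return _methods._mean(a, axis=axis, dtype=dtype,
  ret = um.true_divide(
Traceback (most recent call last):
ValueError: zero-size array to reduction operation minimum which has no identity
```

The peg is where it was. I'll descend and push it across along the arc.

```bash
python3 -m crank '[{"dp":[0,0,0.037],"delta_rot":[0,0,0],"fingers":-1},{"dp":[0,0,0.037],"delta_rot":[0,0,0],"fingers":-1},{"dp":[0.01,0.003,0],"delta_rot":[0,0,0],"fingers":-1},{"dp":[0.01,0.003,0],"delta_rot":[0,0,0],"fingers":-1},{"dp":[0.01,0.005,0],"delta_rot":[0,0,0],"fingers":-1},{"dp":[0.01,0.005,0],"delta_rot":[0,0,0],"fingers":-1},{"dp":[0.01,0.006,0],"delta_rot":[0,0,0],"fingers":-1},{"dp":[0.01,0.006,0],"delta_rot":[0,0,0],"fingers":-1}]'
python3 -c "
from h import *
s=manip.sense();print('panel',pan(s['tcp_pos']),s['tcp_pos'])"
```

```text
t: 12.58
tcp_pos: [0.5181, -0.1275, 0.1199]
tool_rot: [0.691, 0.722, 0.002, 0.009]
force: [7.3, -8.3, -4.0]
finger_gap: -0.003
gripper_force: 5.8
panel [ -48.76772074 -140.4997543 ] [ 0.51811007 -0.1274937   0.11992123]
```

```bash
python3 -m crank '[{"dp":[0.01,0.006,0],"delta_rot":[0,0,0],"fingers":-1},{"dp":[0.01,0.006,0],"delta_rot":[0,0,0],"fingers":-1},{"dp":[0.01,0.005,0],"delta_rot":[0,0,0],"fingers":-1},{"dp":[0.01,0.004,0],"delta_rot":[0,0,0],"fingers":-1},{"dp":[0.01,0.002,0],"delta_rot":[0,0,0],"fingers":-1},{"dp":[0,0,0],"delta_rot":[0,0,0],"fingers":-1}]'
python3 -c "
from h import *
s=manip.sense();print('panel',pan(s['tcp_pos']),s['tcp_pos'])
p,d=manip.snapshot('side');cv2.imwrite('pics/s7.png',cv2.resize(p[180:310,230:400,::-1],None,fx=3,fy=3))"
```

```text
t: 13.08
tcp_pos: [0.5308, -0.101, 0.1207]
tool_rot: [0.692, 0.722, 0.005, 0.011]
force: [12.6, -3.7, -4.2]
finger_gap: -0.0
gripper_force: 6.1
panel [ -34.99462555 -114.52143045] [ 0.53082952 -0.10098357  0.12073183]
```

View pics/s7.png

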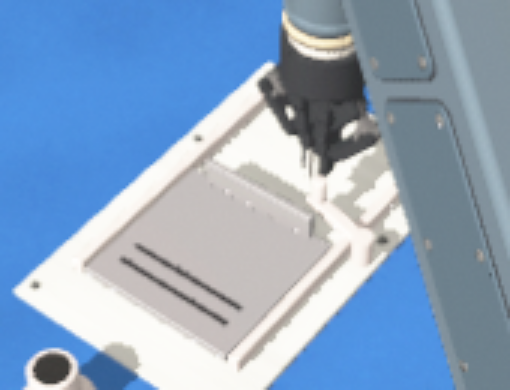

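```bash
python3 -c "
from h import *
w=pan(ray('side',[(336.7,240)],.06)[0]);print(w,np.arctan2(-(w[1]+90),w[0]+105))"
```

```text
[ -45.62058396 -101.24355436] 0.187135526112727
```

The peg is at about a ≈ 0.2 rad with the finger off-centre (+10 mm in x) and pressing sideways. I'll back off, re-centre and finish square.

```bash
python3 -m crank '[{"dp":[-0.02,0.004,0],"delta_rot":[0,0,0],"fingers":-1},{"dp":[-0.02,0,0],"delta_rot":[0,0,0],"fingers":-1},{"dp":[0,-0.012,0],"delta_rot":[0,0,0],"fingers":-1},{"dp":[0,-0.012,0],"delta_rot":[0,0,0],"fingers":-1},{"dp":[0,0,0],"delta_rot":[0,0,0],"fingers":-1}]'
python3 -c "
from h import *
s=manip.sense();print('panel',pan(s['tcp_pos']),s['tcp_pos'],s['force'])"
```

```text
t: 13.55
tcp_pos: [0.5097, -0.1181, 0.1178]
tool_rot: [0.692, 0.722, -0.001, -0.002]
force: [0.1, 0.6, 0.0]
finger_gap: -0.001
gripper_force: 0.0
panel [ -56.8050475  -130.76629746] [ 0.5096886  -0.11809064  0.11779659] [0.14982133 0.59969444 0.01496897]
```

```bash
python3 -m crank '[{"dp":[0.006,0.024,0],"delta_rot":[0,0,0],"fingers":-1},{"dp":[0.01,0,0],"delta_rot":[0,0,0],"fingers":-1},{"dp":[0.01,0,0],"delta_rot":[0,0,0],"fingers":-1},{"dp":[0.008,0,0],"delta_rot":[0,0,0],"fingers":-1}]'|grep -E "tcp|force"
for i in 1 2 ; do python3 -m crank '[{"dp":[0.005,0,0],"delta_rot":[0,0,0],"fingers":-1},{"dp":[0.004,0,0],"delta_rot":[0,0,0],"fingers":-1}]'|grep -E "tcp|force"; done
python3 -c "
from h import *
s=manip.sense();print('panel',pan(s['tcp_pos']),s['tcp_pos'],s['force'])"
```

```text
tcp_pos: [0.5238, -0.1013, 0.118]
force: [1.3, -1.1, -0.1]
gripper_force: 0.9
tcp_pos: [0.5233, -0.0966, 0.1179]
force: [0.2, -0.7, 0.5]
gripper_force: 0.7
tcp_pos: [0.5232, -0.0924, 0.1179]
force: [1.6, 0.1, -0.3]
gripper_force: 0.7
panel [ -42.22809476 -105.67664093] [ 0.52324692 -0.0924362   0.11788564] [ 1.5678863   0.13049691 -0.29677282]
```

```bash
for i in 1 2 ; do python3 -m crank '[{"dp":[0.004,0,0],"delta_rot":[0,0,0],"fingers":-1},{"dp":[0.003,0,0],"delta_rot":[0,0,0],"fingers":-1}]'|grep -E "tcp|force"; done
python3 -c "
from h import *
s=manip.sense();print('panel',pan(s['tcp_pos']),s['tcp_pos'],s['force'])"
```

```text
tcp_pos: [0.5234, -0.0907, 0.118]
force: [-2.7, -13.2, -1.2]
gripper_force: 6.4
tcp_pos: [0.5235, -0.09, 0.118]
force: [-4.9, -24.5, -1.4]
gripper_force: 11.8
panel [ -41.85430735 -103.20929481] [ 0.52352138 -0.08995584  0.11803531] [ -4.94670681 -24.50182439  -1.4334614 ]
```

Hard against the stop: TCP y −103 matches a = 0. Retreat straight back, rise, and check.

```bash
python3 -m crank '[{"dp":[0,0,0],"delta_rot":[0,0,0],"fingers":-1},{"dp":[-0.02,0,0],"delta_rot":[0,0,0],"fingers":-1},{"dp":[-0.04,0,0],"delta_rot":[0,0,0],"fingers":-1},{"dp":[-0.04,0,-0.06],"delta_rot":[0,0,0],"fingers":-1},{"dp":[-0.04,0,-0.06],"delta_rot":[0,0,0],"fingers":-1},{"dp":[-0.04,0,-0.06],"delta_rot":[0,0,0],"fingers":-1},{"dp":[0,0,-0.06],"delta_rot":[0,0,0],"fingers":-1},{"dp":[0,0,0],"delta_rot":[0,0,0],"fingers":-1},{"dp":[0,0,0],"delta_rot":[0,0,0],"fingers":-1},{"dp":[0,0,0],"delta_rot":[0,0,0],"fingers":-1}]'
python3 -c "
from h import *
p,d=manip.snapshot('side');cv2.imwrite('pics/s8.png',cv2.resize(p[180:330,215:415,::-1],None,fx=4,fy=4))"
```

```text
t: 15.38
tcp_pos: [0.526, -0.1747, 0.2372]
tool_rot: [0.692, 0.722, -0.0, -0.001]
force: [0.3, -0.4, -0.3]
finger_gap: -0.001
gripper_force: 0.0
```

View pics/s8.png

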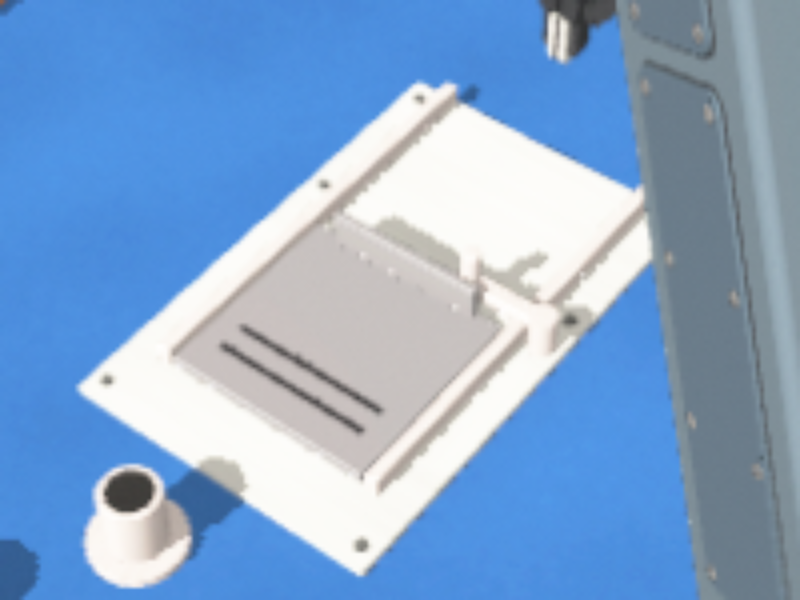

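The foot is upright on the deck at (135,525), the cover is shut, and the catch lies along the lip with its peg at (470,262). The robot is clear.

```bash
python3 -c "
from station import manip
print(manip.sign_off())"
```

```text
the job is handed in; nothing more can be done
None
```

I handed the job in at about 15 s: the foot stands upright on the deck clear of the panel, the cover is shut, the catch is across behind the lip, and the robot is touching nothing; the sign-off returned no verdict.

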